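Load the specimen carrier for the tissue processor

TASK

Collect the four round specimen pots from the bench and stand each one in the bin of the steel carrier that has the same colour as its cap. Keep the pots upright and set them down gently rather than dropping them, and leave the two square reagent bottles, which have similar caps, standing where they are.

Things in the scene. Friction and masses are not known exactly. Their poses are not given: they have to be found in the camera images.
- pot_red: Loose round white specimen pot with a red screw cap, standing upright, about 70 to 120 g. Round body 40 mm in diameter and 54 mm tall, cap 43 mm in diameter over the top 16 mm; 70 mm tall in all. Origin: centre of the underside; z up along its axis. Grip it by the cap from above.
- pot_yellow: Loose round white specimen pot with a yellow screw cap, standing upright, about 70 to 120 g. Round body 40 mm in diameter and 54 mm tall, cap 43 mm in diameter over the top 16 mm; 70 mm tall in all. Origin: centre of the underside; z up along its axis. Grip it by the cap from above.
- pot_green: Loose round white specimen pot with a green screw cap, standing upright, about 70 to 120 g. Round body 40 mm in diameter and 54 mm tall, cap 43 mm in diameter over the top 16 mm; 70 mm tall in all. Origin: centre of the underside; z up along its axis. Grip it by the cap from above.
- pot_blue: Loose round white specimen pot with a blue screw cap, standing upright, about 70 to 120 g. Round body 40 mm in diameter and 54 mm tall, cap 43 mm in diameter over the top 16 mm; 70 mm tall in all. Origin: centre of the underside; z up along its axis. Grip it by the cap from above.
- bin_red: Fixed red open-topped square bin, one of four that sit in a square of two by two, 80 mm from centre to centre, in a low steel carrier (176 mm square, rim 16 mm high). Outside 76 x 76 mm and 30 mm high, walls and floor 3 mm thick (inside 70 x 70 mm). Origin: centre of its underside, 4 mm above the table, so its inner floor is 7 mm and its rim 34 mm above the table; x and y along its sides, z up.
- bin_yellow: Fixed yellow open-topped square bin, one of four that sit in a square of two by two, 80 mm from centre to centre, in a low steel carrier (176 mm square, rim 16 mm high). Outside 76 x 76 mm and 30 mm high, walls and floor 3 mm thick (inside 70 x 70 mm). Origin: centre of its underside, 4 mm above the table, so its inner floor is 7 mm and its rim 34 mm above the table; x and y along its sides, z up.
- bin_green: Fixed green open-topped square bin, one of four that sit in a square of two by two, 80 mm from centre to centre, in a low steel carrier (176 mm square, rim 16 mm high). Outside 76 x 76 mm and 30 mm high, walls and floor 3 mm thick (inside 70 x 70 mm). Origin: centre of its underside, 4 mm above the table, so its inner floor is 7 mm and its rim 34 mm above the table; x and y along its sides, z up.
- bin_blue: Fixed blue open-topped square bin, one of four that sit in a square of two by two, 80 mm from centre to centre, in a low steel carrier (176 mm square, rim 16 mm high). Outside 76 x 76 mm and 30 mm high, walls and floor 3 mm thick (inside 70 x 70 mm). Origin: centre of its underside, 4 mm above the table, so its inner floor is 7 mm and its rim 34 mm above the table; x and y along its sides, z up.
- square_red: Look-alike that does not belong: loose square white reagent bottle with a red cap, about 105 to 180 g. Body 46 x 46 mm, 54 mm tall; cap 36 mm in diameter over the top 16 mm; 70 mm tall in all. Origin: centre of the underside; x and y along its sides, z up. Stays where it is.
- square_blue: Look-alike that does not belong: loose square white reagent bottle with a blue cap, about 105 to 180 g. Body 46 x 46 mm, 54 mm tall; cap 36 mm in diameter over the top 16 mm; 70 mm tall in all. Origin: centre of the underside; x and y along its sides, z up. Stays where it is.
There are look-alikes about, which are no part of the job. What is meant by the bin_yellow is not white, and is the smaller of those in its own colour.

How it is judged (in metres and radians):
At the end, for the whole second after the job is handed in: Each round pot stands upright (within 0.1 rad) on the floor of the bin of its cap's colour (its centre within 21 mm of the bin's centre along each side, its underside less than 9 mm above the bin's underside), released and at rest; both square bottles stand within 25 mm of where they started (x of pot_red in the frame of bin_red between -0.021 and 0.021 m and y of pot_red in the frame of bin_red between -0.021 and 0.021 m and z of pot_red in the frame of bin_red below 0.009 m and angle between each of pot_red, pot_yellow, pot_green, pot_blue, square_red, square_blue's own z axis and vertical below 0.1 rad and linear speed of each of pot_red, pot_yellow, pot_green, pot_blue, square_red, square_blue below 0.02 m/s and angular speed of each of pot_red, pot_yellow, pot_green, pot_blue below 0.3 rad/s and x of pot_yellow in the frame of bin_yellow between -0.021 and 0.021 m and y of pot_yellow in the frame of bin_yellow between -0.021 and 0.021 m and z of pot_yellow in the frame of bin_yellow below 0.009 m and x of pot_green in the frame of bin_green between -0.021 and 0.021 m and y of pot_green in the frame of bin_green between -0.021 and 0.021 m and z of pot_green in the frame of bin_green below 0.009 m and x of pot_blue in the frame of bin_blue between -0.021 and 0.021 m and y of pot_blue in the frame of bin_blue between -0.021 and 0.021 m and z of pot_blue in the frame of bin_blue below 0.009 m and distance of each of square_red, square_blue from where it was at the start of the episode below 0.025 m); the robot touches nothing.
It fails at once if a pot tipped far over (more than about 35 degrees) (angle between any of pot_red, pot_yellow, pot_green, pot_blue's own z axis and vertical above 0.6 rad).
It fails at once if a pot dropped (falling free of the fingers faster than 0.7 m/s, as after a 25 mm drop) ((linear speed of pot_red above 0.7 m/s and contact force between the fingers and pot_red below 0.05 N) or (linear speed of pot_yellow above 0.7 m/s and contact force between the fingers and pot_yellow below 0.05 N) or (linear speed of pot_green above 0.7 m/s and contact force between the fingers and pot_green below 0.05 N) or (linear speed of pot_blue above 0.7 m/s and contact force between the fingers and pot_blue below 0.05 N)).
It fails at once if a square bottle disturbed (moved more than 25 mm or tipped) (distance of any of square_red, square_blue from where it was at the start of the episode above 0.025 m or angle between any of square_red, square_blue's own z axis and vertical above 0.4 rad).
It also fails if it takes over 99 s, if anything falls off the work surface, if the arm or the gripper's body presses on something with over 40 N, if the wrist force passes 120 N, or if a joint passes its speed limit or range.

ROBOT

A 7-joint arm with a two-finger parallel gripper is mounted at the origin on the work surface. World frame = base frame: x ahead of the robot, y to its left, z up, the work surface at z = 0. Lengths are in mm, angles in rad, forces in N, time in s.
With the tool pointing down it reaches from about 400 to 850 mm from the base axis. Payload 4.5 kg.
Tool frame: the origin (TCP) lies between the finger pads; the fingertips stand 22 mm ahead of it and the grasp point (between the pads) lies 3 mm ahead of it (finger_overhang is the distance from the TCP to the fingertips, in mm); z points along the fingers, y is the line along which they close (so a half turn about z gives the same grasp; the last joint's range is limited). The gripper opens to 88 mm and grips with 3 to 60 N. Pads are 18 mm wide; open, the fingers measure 123 mm over their backs; the gripper's body (75 mm by 187 mm) begins 45 mm behind the grasp point.
Start: joints at [1.313, 0.689, -0.195, 1.565, 0.157, 0.902, -0.215], TCP at [179.826, -598.593, 260.743] pointing down, gripper open.
Joint ranges: [-3.01, 3.01], [-0.46, 2.08], [-1.47, 1.51], [0.13, 2.56], [-1, 4.14], [0.04, 2.09], [-2.66, 2.66]. Speed limits (rad/s): [2.57, 2.57, 3.14, 3.14, 3.14, 3.14, 3.14].

INTERFACE

Orientations are given as [roll, pitch, yaw] about the fixed x, y, z axes, in that order (R = Rz(yaw) Ry(pitch) Rx(roll)).
In Python, from station import sense, get_image, camera_params, close_job, boxes_of, finger_overhang gives the robot as it stands.
- The arm moves only by the shell command python3 -m creep 'ROWS'. ROWS is JSON, a list of rows, each a list of 7 numbers: the opening, from 0 (shut) to 1 (fully open), then the shift along the tool's x, y, z each as a share of 0.2 m, from -1 to 1, then the turn, a rotation vector about the tool's x, y, z each as a share of 90 degrees, from -1 to 1. A call has 1 to 12 rows; each row shifts and turns the commanded pose from where the row before left it, along the tool's axes as they then stand; what a row does not reach is not made up. A row lasts 1/8 s, in which the tool goes at most 62.5 mm and 10.7 degrees, less where a joint would pass 70% of its speed; a pose out of reach is approached as far as the arm can. A call with a number of a shift or a turn outside -1 to 1 is refused whole. A call with a gripper value outside its range is refused whole. The fingers move at their own pace and stop on an object; the grip force is fixed at half the most. Time passes only in rows, so rows that do not move let the fingers close. It gives the time, the measured TCP pose, the force, the opening and the grip force at its end, in the units of the state.
- sense(): the state, without advancing time (a new reading comes with each control period).
- get_image(name): name is "scene" or "top" or "wrist"; returns the picture (384x512x3 uint8, blue, green, red); there is no depth.
- camera_params(name): a dict with "fx", "fy", "cx", "cy" (pixels), "distortion" ([k1, k2, p1, p2, k3] as OpenCV has them; the pictures are not rectified), "rvec" (rotation vector, rad) and "tvec" (3), from world to camera coordinates, as OpenCV has them; the wrist camera has in their place "tool_from_camera" (4x4, takes a point from camera to tool coordinates, whose origin is the TCP and whose axes are the flange's). Camera axes: x right, y down, z forward; pixel columns grow to the right and rows downward; lengths in mm; the calibration is good to about 2 mm. A picture is of the moment at which its call begins: read the wrist's pose just before it. camera_params takes no time and is no camera call.
- close_job(): hands the job in; it is judged then, once.
Trained networks look in the newest picture that a camera, given by its name, has taken for a name from the list of things; names that differ only in an ending like _2 or _b are one class to them, and where a whole thing is asked for, a point or a joint stands for the part that bears it (a point fixed in the world has none). Each returns a list of dicts, best first, with "p" (0 to 1); they miss things now and then, are a little off and sometimes report something else, mostly with a low value. They report only what shows in the picture. A call takes as long as a camera call. They do not tell look-alikes from the thing itself.
- boxes_of(target, camera): "at" ([x, y, z] in mm, in world coordinates, good to about 4 mm: the middle of the surface that is visible of it).
The state is a dict: "time_s": time; "joint_pos": joint angles; "qvel": joint speeds; "joint_torque": joint torques, N m; "eef_pos": TCP position; "tool_rot": TCP orientation; "force": force on the tool from outside, world axes, zero at the start; "torque": the same for the moment, N m; "opening": finger opening in mm; "gripper_force": force on a finger pad.
Only numpy, scipy, OpenCV 4.12 (cv2) and the standard library are available. Lean on these libraries where they do the work, as an engineer would, in place of code of your own. Each camera call takes 0.05 s, during which the arm holds its last target. There are 200 camera calls.

## Working session

There is one attempt and no reset: what is moved stays moved. The work goes in short steps, Python scripts to look and compute and a shell command to move; the robot and the scene stay as the last step left them, time stands still between calls to the robot, and variables do not carry over. Pictures are saved under pics/ and viewed, at most 14 in all, crops included, and the job is handed in when it is done.

```bash
mkdir -p pics
cat > h.py <<'E'
import numpy as np, cv2
from station import *
def snap(cam,fn):
    im=get_image(cam); cv2.imwrite('pics/'+fn,im); return im
E
python3 - <<'E'
from h import *
a=snap('top','top1.png'); b=snap('scene','scene1.png')
s=sense(); print(s['time_s'],s['eef_pos'],s['tool_rot'],s['opening'],finger_overhang)
for c in('top','scene'):
  for n in ['pot_red','pot_yellow','pot_green','pot_blue','bin_red','bin_yellow','bin_green','bin_blue','square_red','square_blue']:
    print(c,n,[(np.round(d['at']).tolist(),round(d['p'],2)) for d in boxes_of(n,c)])
print(sense()['time_s'])
E
```

```text
0.1 [ 179.6202737  -598.10957923  260.00548628] [-3.13999633e+00  9.16774105e-05  2.91865599e-01] 88.29820203671683 22.0
top pot_red [([542.0, -333.0, 73.0], 0.81)]
top pot_yellow [([449.0, -332.0, 70.0], 0.77)]
top pot_green [([584.0, -189.0, 70.0], 0.6)]
top pot_blue [([474.0, -64.0, 72.0], 0.71)]
top bin_red [([573.0, 225.0, 6.0], 0.74), ([450.0, -173.0, 57.0], 0.71)]
top bin_yellow [([490.0, 228.0, 3.0], 0.72), ([536.0, 49.0, 3.0], 0.71)]
top bin_green [([570.0, 308.0, 8.0], 0.64), ([601.0, -50.0, 55.0], 0.55)]
top bin_blue [([492.0, 307.0, 11.0], 0.69)]
top square_red [([451.0, -176.0, 56.0], 0.71)]
top square_blue [([603.0, -52.0, 55.0], 0.89), ([587.0, -190.0, 70.0], 0.19)]
scene pot_red [([560.0, -334.0, 63.0], 0.87)]
scene pot_yellow [([464.0, -340.0, 63.0], 0.88)]
scene pot_green [([605.0, -192.0, 67.0], 0.86)]
scene pot_blue [([491.0, -59.0, 64.0], 0.88)]
scene bin_red [([568.0, 227.0, 10.0], 0.78)]
scene bin_yellow [([527.0, 52.0, 2.0], 0.97), ([479.0, 226.0, 9.0], 0.72)]
scene bin_green [([564.0, 314.0, 12.0], 0.92)]
scene bin_blue [([478.0, 314.0, 10.0], 0.6)]
scene square_red [([464.0, -182.0, 53.0], 0.6)]
scene square_blue [([623.0, -53.0, 57.0], 0.95)]
1.1
```

View pics/top1.png

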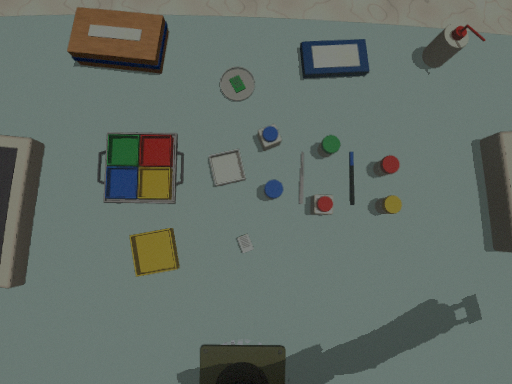

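View pics/scene1.png

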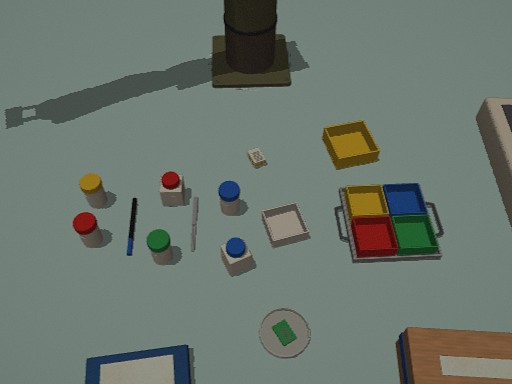

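The top view shows the carrier at about (141,168), with green (124,151), red (157,151), blue (122,183) and yellow (155,184). The big yellow box at (155,251) and the white tray at (227,168) are decoys. Round pots are red (389,165), yellow (391,204), green (330,145) and blue (273,189). The square bottles are at (270,136) and (324,204). The scene view agrees.

```bash
cat >> h.py <<'E'
def P(c):
    p=camera_params(c); K=np.array([[p['fx'],0,p['cx']],[0,p['fy'],p['cy']],[0,0,1.]])
    return K,np.array(p['distortion'],float),np.array(p['rvec'],float),np.array(p['tvec'],float).reshape(3,1)
def blob(im,near,col,r=16):
    h=cv2.cvtColor(im,cv2.COLOR_BGR2HSV); H=h[...,0].astype(int)
    hue={'red':0,'yellow':24,'green':65,'blue':110}[col]
    d=np.abs((H-hue+90)%180-90)
    m=((d<12)&(h[...,1]>130)&(h[...,2]>50)).astype(np.uint8)
    k=np.zeros_like(m); cv2.circle(k,near,r,1,-1); ys,xs=np.nonzero(m*k); return np.array([xs.mean(),ys.mean()]),len(xs)
def tri(pa,pb):
    M=[];U=[]
    for c,p in(('top',pa),('scene',pb)):
        K,D,r,t=P(c); R=cv2.Rodrigues(r)[0]; M.append(np.hstack([R,t])); U.append(cv2.undistortPoints(np.array([[p]],float),K,D).reshape(2,1))
    X=cv2.triangulatePoints(M[0],M[1],U[0],U[1]).ravel(); return X[:3]/X[3]
E
python3 - <<'E'
from h import *
a=cv2.imread('pics/top1.png');b=cv2.imread('pics/scene1.png')
for n,c,p,q in [('pr','red',(389,165),(86,223)),('py','yellow',(391,204),(92,184)),('pg','green',(330,145),(159,240)),('pb','blue',(273,189),(229,190)),('sr','red',(324,204),(171,180)),('sb','blue',(270,135),(236,247))]:
    u,k=blob(a,p,c); v,l=blob(b,q,c); print(n,u,k,v,l,tri(u,v).round(1))
for n,c,p,q in [('br','red',(157,151),(374,236)),('by','yellow',(155,184),(367,203)),('bg','green',(124,151),(413,234)),('bb','blue',(122,183),(405,199))]:
    u,k=blob(a,p,c,26); v,l=blob(b,q,c,34); print(n,u,k,v,l,tri(u,v).round(1))
from scipy.spatial.transform import Rotation as R
s=sense(); print(R.from_euler('xyz',s['tool_rot']).as_matrix().round(2).tolist()); print(camera_params('wrist'))
E
```

```text
pr [390.22767857 163.90178571] 224 [ 84.44019139 223.04784689] 418 [ 544.6 -342.3   65.2]
py [392.33478261 203.93478261] 230 [ 90.18258427 183.32865169] 356 [ 448.5 -346.    65. ]
pg [330.84  143.395] 200 [157.68286445 240.08184143] 391 [ 589.3 -197.9   66.6]
pb [273.28979592 188.63265306] 245 [228.68405797 190.67826087] 345 [478.1 -62.6  64.1]
sr [324.60571429 203.62285714] 175 [170.14634146 179.96747967] 246 [ 445.8 -183.1   64.1]
sb [269.68518519 133.4382716 ] 162 [235.27242525 247.02990033] 301 [609.1 -52.3  64.8]
br [155.58709016 150.86782787] 976 [373.79963459 236.17113276] 1642 [569.7 225.9  18.9]
by [154.47884615 182.52019231] 1040 [365.46325879 201.0543131 ] 1252 [489.9 222.3  27.8]
bg [123.83354673 150.70422535] 781 [413.28395954 234.53323699] 1384 [568.7 306.   18. ]
bb [121.72964169 182.15418024] 921 [404.24168126 198.95621716] 1142 [488.9 303.1  29.2]
[[0.96, 0.29, 0.0], [0.29, -0.96, -0.0], [0.0, 0.0, -1.0]]
{'fx': 338.1846604372471, 'fy': 338.1846604372471, 'cx': 254.3332005709053, 'cy': 199.0964753081044, 'distortion': array([-0.04097361,  0.        ,  0.        ,  0.        ,  0.        ]), 'tool_from_camera': array([[ 1.40279830e-03, -9.59864440e-01, -2.80460850e-01,
         7.29640466e+01],
       [ 9.99998901e-01,  1.48076232e-03, -6.60852925e-05,
         4.96581805e-01],
       [ 4.78728782e-04, -2.80460450e-01,  9.59865463e-01,
        -1.23565247e+02],
       [ 0.00000000e+00,  0.00000000e+00,  0.00000000e+00,
         1.00000000e+00]])}
```

```bash
python3 -m creep '[[1,0,0,0,0,0,0.093],[1,0,0,0,0,0,0.093],[1,0.19,-0.185,0,0,0,0],[1,0.19,-0.185,0,0,0,0],[1,0.19,-0.185,0,0,0,0],[1,0.19,-0.185,0,0,0,0],[1,0.19,-0.185,0,0,0,0],[1,0.19,-0.185,0,0,0,0],[1,0.19,-0.185,0,0,0,0],[1,0,0,0,0,0,0],[1,0,0,0,0,0,0]]'
cat >> h.py <<'E'
from scipy.spatial.transform import Rotation as Ro
def wray(p,z,s):
    c=camera_params('wrist'); K=np.array([[c['fx'],0,c['cx']],[0,c['fy'],c['cy']],[0,0,1.]])
    n=cv2.undistortPoints(np.array([[p]],float),K,np.array(c['distortion'])).ravel()
    T=np.array(c['tool_from_camera']); R=Ro.from_euler('xyz',s['tool_rot']).as_matrix()
    o=R@T[:3,3]+s['eef_pos']; d=R@T[:3,:3]@np.array([n[0],n[1],1]); return (o+d*(z-o[2])/d[2])
def look(names,fn):
    s=sense(); im=snap('wrist',fn); print(s['time_s'],np.round(s['eef_pos'],1),np.round(s['tool_rot'],3))
    for n in names: print(n,[(np.round(d['at'],1).tolist(),round(d['p'],2)) for d in boxes_of(n,'wrist')])
    return s,im
E
python3 - <<'E'
from h import *
look(['pot_yellow','pot_red'],'w1.png')
E
```

```text
time_s: 2.48
eef_pos: [445.3, -340.3, 260.7]
tool_rot: [3.141, 0.001, -0.001]
force: [-0.1, -0.8, -0.3]
opening: 88.2
gripper_force: 0.0
2.475 [ 445.3 -340.3  260.7] [ 3.141e+00  1.000e-03 -1.000e-03]
pot_yellow [([453.5, -346.9, 68.1], 0.77)]
pot_red [([544.3, -349.3, 73.5], 0.76), ([455.9, -343.9, 72.7], 0.7)]
```

View pics/w1.png

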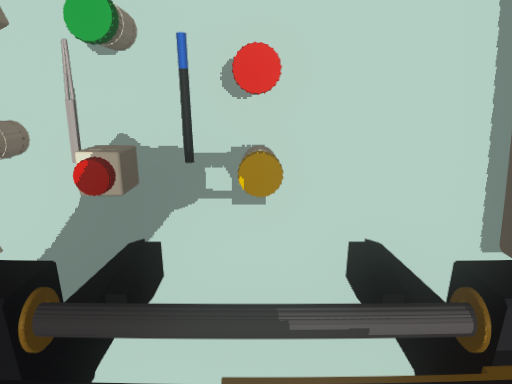

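The wrist view shows the yellow cap at (261,173), red at (257,68), the green cap at (91,18), and the square red bottle at (95,175).

Run:
```python
from h import *
s=sense()
for n,p in [('y',(261,173)),('r',(257,68)),('g',(91,18))]: print(n,wray(p,70,s).round(1))
```

```text
y [ 451.3 -348.    70. ]
r [ 545.  -344.2   70. ]
g [ 586.9 -202.6   70. ]
```

```bash
python3 -m creep '[[1,0.025,0.033,0.2,0,0,0],[1,0,0,0.25,0,0,0],[1,0,0,0.25,0,0,0],[1,0,0,0.18,0,0,0],[1,0,0,0.1,0,0,0],[1,0,0,0,0,0,0],[0,0,0,0,0,0,0],[0,0,0,0,0,0,0],[0,0,0,0,0,0,0],[0,0,0,0,0,0,0],[0,0,0,0,0,0,0]]'
```

```text
time_s: 4.0
eef_pos: [451.0, -346.3, 65.0]
tool_rot: [3.141, -0.0, -0.0]
force: [-0.6, -0.3, 1.2]
opening: 42.1
gripper_force: 30.0
```

```bash
python3 -m creep '[[0,0,0,-0.2,0,0,0],[0,0,0,-0.25,0,0,0],[0,0,0,-0.2,0,0,0],[0,0,-0.15,-0.15,0,0,0],[0,0,-0.25,0,0,0,0],[0,0,-0.25,0,0,0,0],[0,0,-0.25,0,0,0,0],[0,0,-0.25,0,0,0,0],[0,0,-0.25,0,0,0,0],[0,0,-0.25,0,0,0,0],[0,0,-0.25,0,0,0,0],[0,0,-0.25,0,0,0,0]]'; python3 -m creep '[[0,0,-0.25,0,0,0,0],[0,0,-0.25,0,0,0,0],[0,0,-0.25,0,0,0,0],[0,0,-0.15,0,0,0,0],[0,0,0,0,0,0,0],[0,0,0,0,0,0,0]]'
python3 - <<'E'
from h import *
look(['bin_red','bin_yellow','bin_green','bin_blue'],'w2.png')
E
```

```text
time_s: 5.5
eef_pos: [450.8, 85.3, 224.7]
tool_rot: [3.141, -0.0, -0.0]
force: [0.4, -0.2, -2.0]
opening: 41.7
gripper_force: 30.0
time_s: 6.25
eef_pos: [450.9, 262.3, 224.5]
tool_rot: [3.14, 0.001, -0.001]
force: [0.8, -0.6, -1.5]
opening: 41.5
gripper_force: 30.0
6.25 [450.9 262.3 224.5] [ 3.14e+00  1.00e-03 -1.00e-03]
bin_red [([573.1, 218.9, 7.5], 0.9)]
bin_yellow [([381.8, 195.3, 13.3], 0.94), ([487.1, 222.4, 4.2], 0.63), ([531.9, 45.5, 4.4], 0.61)]
bin_green []
bin_blue [([490.3, 309.0, 6.1], 0.68)]
```

View pics/w2.png

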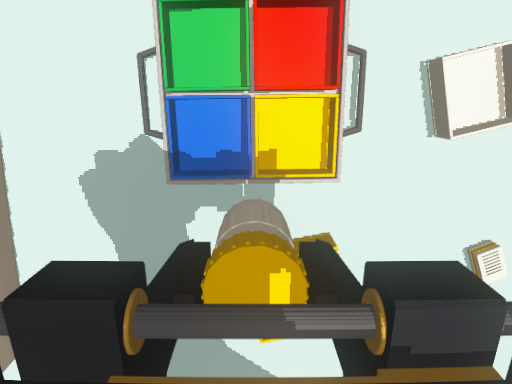

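The wrist view shows the carrier's bins: blue spans (168..251, 95..180), yellow (254..339, 93..181), red is top right (254..344, up to 90) and green is top left. The centre cross is at (252,93).

Run:
```python
from h import *
s=sense()
for n,p in [('ctr',(252,93)),('bl',(168,181)),('br',(338,181)),('r',(341,93)),('l',(164,93))]: print(n,wray(p,34,s).round(1))
```

```text
ctr [531.  264.2  34. ]
bl [450.6 344.8  34. ]
br [450.5 182.2  34. ]
r [531.1 184.8  34. ]
l [531.3 342.8  34. ]
```

```bash
python3 -m creep '[[0,0.2,0.19,0,0,0,0],[0,0,0,0.2,0,0,0],[0,0,0,0.2,0,0,0],[0,0,0,0.2,0,0,0],[0,0,0,0.1,0,0,0],[0,0,0,0.04,0,0,0],[0,0,0,0.015,0,0,0],[0,0,0,0,0,0,0]]'
```

```text
time_s: 7.5
eef_pos: [491.6, 225.8, 74.4]
tool_rot: [-3.141, -0.001, -0.001]
force: [-0.2, -0.4, -0.7]
opening: 41.0
gripper_force: 30.0
```

```bash
python3 -m creep '[[0,0,0,0.01,0,0,0],[0,0,0,0,0,0,0],[0.65,0,0,0,0,0,0],[0.65,0,0,0,0,0,0],[0.65,0,0,0,0,0,0]]'
```

```text
time_s: 8.12
eef_pos: [491.2, 225.7, 71.8]
tool_rot: [-3.142, -0.0, -0.0]
force: [0.1, 0.2, 1.0]
opening: 57.1
gripper_force: 0.0
```

```bash
python3 -m creep '[[0.65,0,0,-0.1,0,0,0],[0.65,0,0,-0.3,0,0,0],[0.65,0,0,-0.3,0,0,0],[1,0.05,0.26,0,0,0,0],[1,0.05,0.26,0,0,0,0],[1,0.05,0.26,0,0,0,0],[1,0.05,0.26,0,0,0,0],[1,0.05,0.26,0,0,0,0],[1,0.02,0.26,0,0,0,0],[1,0,0.26,0,0,0,0],[1,0,0.26,0,0,0,0],[1,0,0.26,0,0,0,0]]'; python3 -m creep '[[1,0,0.26,0,0,0,0],[1,0,0.25,0,0,0,0],[1,0,0,0,0,0,0],[1,0,0,0,0,0,0]]'
python3 - <<'E'
from h import *
look(['pot_red','pot_green'],'w3.png')
E
```

```text
time_s: 9.62
eef_pos: [544.7, -244.0, 211.7]
tool_rot: [-3.141, 0.0, -0.0]
force: [-0.2, -0.3, -0.7]
opening: 88.3
gripper_force: 0.0
time_s: 10.12
eef_pos: [544.8, -343.3, 211.4]
tool_rot: [-3.14, 0.0, -0.0]
force: [-0.1, 0.6, -0.5]
opening: 88.1
gripper_force: 0.0
10.125 [ 544.8 -343.3  211.4] [-3.14  0.   -0.  ]
pot_red [([551.9, -342.7, 70.0], 0.57)]
pot_green [([591.1, -208.4, 67.3], 0.69), ([551.3, -346.1, 71.6], 0.34)]
```

View pics/w3.png

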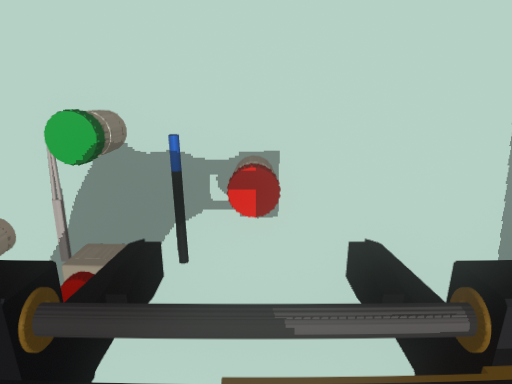

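The red cap is at (254,190), directly ahead of the tool, and the green cap is at (75,137).

Run:
```python
from h import *
s=sense()
for p in [(254,190),(75,137)]: print(wray(p,70,s).round(1))
```

```text
[ 548.7 -342.    70. ]
[ 591.2 -201.1   70. ]
```

Red is at (547,-343). Going down 146.

```bash
python3 -m creep '[[1,0.013,0,0.25,0,0,0],[1,0,0,0.25,0,0,0],[1,0,0,0.15,0,0,0],[1,0,0,0.08,0,0,0],[1,0,0,0,0,0,0],[0,0,0,0,0,0,0],[0,0,0,0,0,0,0],[0,0,0,0,0,0,0],[0,0,0,0,0,0,0],[0,0,0,0,0,0,0]]'
```

```text
time_s: 11.52
eef_pos: [547.6, -344.3, 65.9]
tool_rot: [-3.142, -0.0, -0.0]
force: [0.4, -0.8, 0.3]
opening: 41.8
gripper_force: 30.0
```

```bash
python3 -m creep '[[0,0,0,-0.15,0,0,0],[0,0,0,-0.25,0,0,0],[0,0,0,-0.25,0,0,0],[0,0.02,-0.15,-0.1,0,0,0],[0,0.02,-0.25,0,0,0,0],[0,0.02,-0.25,0,0,0,0],[0,0.02,-0.25,0,0,0,0],[0,0.02,-0.25,0,0,0,0],[0,0.015,-0.25,0,0,0,0],[0,0,-0.25,0,0,0,0],[0,0,-0.25,0,0,0,0],[0,0,-0.25,0,0,0,0]]'; python3 -m creep '[[0,0,-0.25,0,0,0,0],[0,0,-0.25,0,0,0,0],[0,0,-0.19,0,0,0,0],[0,0,0,0,0,0,0],[0,0,0,0.2,0,0,0],[0,0,0,0.25,0,0,0],[0,0,0,0.15,0,0,0],[0,0,0,0.06,0,0,0],[0,0,0,0,0,0,0],[0,0,0,0,0,0,0]]'
```

```text
time_s: 13.02
eef_pos: [570.4, 87.2, 215.6]
tool_rot: [3.141, 0.0, -0.0]
force: [-0.1, -0.6, -0.6]
opening: 41.7
gripper_force: 30.0
time_s: 14.28
eef_pos: [571.8, 223.7, 85.1]
tool_rot: [-3.141, -0.002, -0.001]
force: [-0.5, -0.2, -0.7]
opening: 41.5
gripper_force: 30.0
```

```bash
python3 -m creep '[[0,0,0,0.04,0,0,0],[0,0,0,0.02,0,0,0],[0,0,0,0,0,0,0],[0.65,0,0,0,0,0,0],[0.65,0,0,0,0,0,0],[0.65,0,0,0,0,0,0]]'; python3 -m creep '[[0.65,0,0,-0.1,0,0,0],[0.65,0,0,-0.3,0,0,0],[0.65,0,0,-0.3,0,0,0],[1,0.02,0.26,0,0,0,0],[1,0.02,0.26,0,0,0,0],[1,0.02,0.26,0,0,0,0],[1,0.02,0.26,0,0,0,0],[1,0.01,0.26,0,0,0,0],[1,0,0.26,0,0,0,0],[1,0,0.26,0,0,0,0],[1,0,0.3,0,0,0,0],[1,0,0,0,0,0,0]]'
python3 - <<'E'
from h import *
look(['pot_green'],'w4.png')
E
```

```text
time_s: 15.02
eef_pos: [570.6, 223.6, 71.5]
tool_rot: [3.141, 0.0, -0.0]
force: [-0.6, -0.2, -0.7]
opening: 57.3
gripper_force: 0.0
time_s: 16.52
eef_pos: [587.0, -208.6, 213.2]
tool_rot: [3.136, -0.001, -0.011]
force: [0.2, 1.5, -0.5]
opening: 88.1
gripper_force: 0.0
16.525 [ 587.  -208.6  213.2] [ 3.136e+00 -1.000e-03 -1.100e-02]
pot_green [([592.6, -198.8, 67.7], 0.98)]
```

View pics/w4.png

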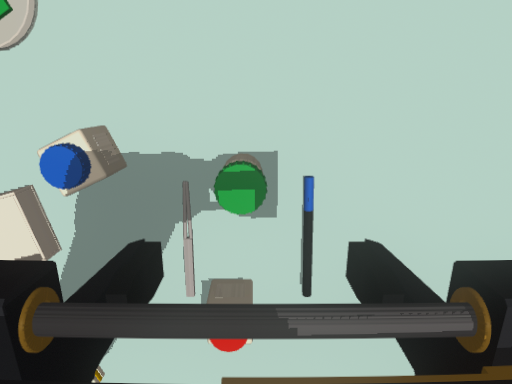

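The green cap is at (241,188), which puts it at about (591,-199). The square blue bottle at (65,165) and the pen and scalpel are clear of the fingers.

```bash
python3 -m creep '[[1,0.02,-0.04,0.2,0,0,0],[1,0,0,0.25,0,0,0],[1,0,0,0.2,0,0,0],[1,0,0,0.085,0,0,0],[1,0,0,0,0,0,0],[0,0,0,0,0,0,0],[0,0,0,0,0,0,0],[0,0,0,0,0,0,0],[0,0,0,0,0,0,0],[0,0,0,0,0,0,0]]'
```

```text
time_s: 17.88
eef_pos: [592.7, -192.7, 65.0]
tool_rot: [3.141, -0.0, -0.001]
force: [-0.1, -0.9, 1.5]
opening: 42.0
gripper_force: 29.6
```

```bash
python3 -m creep '[[0,0,0,-0.15,0,0,0],[0,0,0,-0.25,0,0,0],[0,0,0,-0.25,0,0,0],[0,-0.02,-0.15,-0.1,0,0,0],[0,-0.02,-0.25,0,0,0,0],[0,-0.02,-0.25,0,0,0,0],[0,-0.02,-0.25,0,0,0,0],[0,-0.02,-0.25,0,0,0,0],[0,-0.01,-0.25,0,0,0,0],[0,0,-0.25,0,0,0,0],[0,0,-0.25,0,0,0,0],[0,0,-0.25,0,0,0,0]]'; python3 -m creep '[[0,0,-0.2,0,0,0,0],[0,0,-0.135,0,0,0,0],[0,0,0,0,0,0,0],[0,0,0,0,0,0,0],[0,0,0,0.2,0,0,0],[0,0,0,0.25,0,0,0],[0,0,0,0.15,0,0,0],[0,0,0,0.06,0,0,0],[0,0,0,0,0,0,0],[0,0,0,0,0,0,0]]'
```

```text
time_s: 19.38
eef_pos: [570.2, 239.2, 214.4]
tool_rot: [3.141, 0.001, -0.0]
force: [1.0, 0.6, -0.1]
opening: 41.9
gripper_force: 29.6
time_s: 20.62
eef_pos: [572.0, 304.7, 84.3]
tool_rot: [-3.14, -0.003, -0.001]
force: [0.3, 0.7, -0.2]
opening: 42.1
gripper_force: 29.6
```

```bash
python3 -m creep '[[0,0,0,0.04,0,0,0],[0,0,0,0.02,0,0,0],[0,0,0,0,0,0,0],[0.62,0,0,0,0,0,0],[0.62,0,0,0,0,0,0],[0.62,0,0,0,0,0,0]]'; python3 -m creep '[[0.62,0,0,-0.1,0,0,0],[0.62,0,0,-0.3,0,0,0],[0.62,0,0,-0.3,0,0,0],[1,-0.065,0.26,0,0,0,0],[1,-0.065,0.26,0,0,0,0],[1,-0.065,0.26,0,0,0,0],[1,-0.065,0.26,0,0,0,0],[1,-0.065,0.26,0,0,0,0],[1,-0.065,0.26,0,0,0,0],[1,-0.065,0.26,0,0,0,0],[1,0,0,0,0,0,0],[1,0,0,0,0,0,0]]'
python3 - <<'E'
from h import *
look(['pot_blue'],'w5.png')
E
```

```text
time_s: 21.38
eef_pos: [570.6, 304.8, 70.5]
tool_rot: [3.142, 0.0, -0.0]
force: [-1.0, -0.4, -0.4]
opening: 54.5
gripper_force: 0.0
time_s: 22.88
eef_pos: [480.3, -58.8, 211.6]
tool_rot: [-3.141, -0.002, -0.0]
force: [-0.7, -0.1, -0.1]
opening: 88.2
gripper_force: 0.0
22.875 [480.3 -58.8 211.6] [-3.141e+00 -2.000e-03 -0.000e+00]
pot_blue [([483.1, -66.3, 68.5], 0.58)]
```

View pics/w5.png

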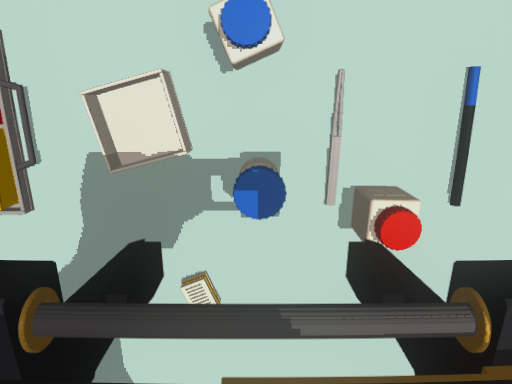

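The round blue pot is at (259,192), nearly below the tool. The square red bottle at (397,228) and the tray are clear.

```bash
python3 -m creep '[[0.9,0.005,0.019,0.2,0,0,0],[0.9,0,0,0.25,0,0,0],[0.9,0,0,0.2,0,0,0],[0.9,0,0,0.08,0,0,0],[0.9,0,0,0,0,0,0],[0,0,0,0,0,0,0],[0,0,0,0,0,0,0],[0,0,0,0,0,0,0],[0,0,0,0,0,0,0],[0,0,0,0,0,0,0]]'
```

```text
time_s: 24.22
eef_pos: [480.9, -63.1, 65.1]
tool_rot: [3.142, -0.001, -0.0]
force: [-0.2, 0.6, 3.9]
opening: 41.5
gripper_force: 30.0
```

```bash
python3 -m creep '[[0,0,0,-0.15,0,0,0],[0,0,0,-0.25,0,0,0],[0,0,0,-0.25,0,0,0],[0,0.02,-0.15,-0.1,0,0,0],[0,0.02,-0.25,0,0,0,0],[0,0.008,-0.25,0,0,0,0],[0,0,-0.25,0,0,0,0],[0,0,-0.25,0,0,0,0],[0,0,-0.25,0,0,0,0],[0,0,-0.25,0,0,0,0],[0,0,-0.185,0,0,0,0],[0,0,0,0,0,0,0]]'; python3 -m creep '[[0,0,0,0,0,0,0],[0,0,0,0.2,0,0,0],[0,0,0,0.25,0,0,0],[0,0,0,0.15,0,0,0],[0,0,0,0.06,0,0,0],[0,0,0,0,0,0,0],[0,0,0,0,0,0,0]]'
```

```text
time_s: 25.72
eef_pos: [488.9, 308.1, 214.1]
tool_rot: [-3.139, 0.001, 0.006]
force: [0.1, -0.3, -1.0]
opening: 41.6
gripper_force: 30.0
time_s: 26.6
eef_pos: [491.3, 303.9, 84.0]
tool_rot: [-3.141, -0.002, -0.001]
force: [0.9, 0.6, -0.7]
opening: 41.7
gripper_force: 30.0
```

Lower, release, lift, then back off in -x so the wrist camera can see the carrier.

```bash
python3 -m creep '[[0,0,0,0.04,0,0,0],[0,0,0,0.02,0,0,0],[0,0,0,0,0,0,0],[0.62,0,0,0,0,0,0],[0.62,0,0,0,0,0,0],[0.62,0,0,0,0,0,0]]'; python3 -m creep '[[0.62,0,0,-0.1,0,0,0],[0.62,0,0,-0.3,0,0,0],[0.62,0,0,-0.3,0,0,0],[0.62,0,0,-0.3,0,0,0],[0.62,-0.2,0.15,0,0,0,0],[0.62,-0.1,0.05,0,0,0,0],[0.62,0,0,0,0,0,0],[0.62,0,0,0,0,0,0],[0.62,0,0,0,0,0,0]]'
python3 - <<'E'
from h import *
s,im=look(['pot_red','pot_yellow','pot_green','pot_blue'],'w6.png')
t=snap('top','top2.png')
for n,c,p in [('sr','red',(324,204)),('sb','blue',(270,135))]: print(n,blob(t,p,c))
E
```

```text
time_s: 27.35
eef_pos: [490.2, 303.8, 70.5]
tool_rot: [3.141, 0.0, -0.0]
force: [-0.4, 0.4, 0.8]
opening: 54.7
gripper_force: 0.0
time_s: 28.48
eef_pos: [431.3, 264.5, 270.4]
tool_rot: [-3.141, -0.001, -0.0]
force: [0.9, -0.4, -0.0]
opening: 54.8
gripper_force: 0.0
28.475 [431.3 264.5 270.4] [-3.141e+00 -1.000e-03 -0.000e+00]
pot_red [([567.0, 224.0, 76.0], 0.66)]
pot_yellow [([491.4, 230.0, 78.2], 0.91)]
pot_green [([561.8, 298.1, 75.9], 0.88), ([491.4, 306.2, 76.0], 0.54)]
pot_blue [([488.4, 307.0, 78.2], 0.95)]
sr (array([324.52298851, 203.59770115]), 174)
sb (array([269.78125, 133.46875]), 160)
```

View pics/w6.png

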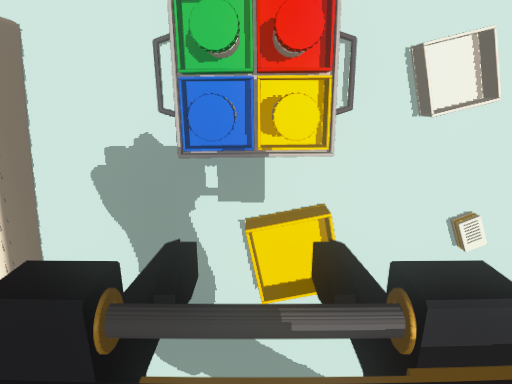

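All four pots stand upright in their matching bins: blue (212,117), yellow (297,117), green (214,24) and red (298,22). The square bottles haven't moved.

```bash
python3 -c "
from h import *
s=sense()
for p in [(212,117),(297,117),(214,24),(298,22)]: print(wray(p,77,s).round(1))
print(close_job())"
```

```text
[489.  302.6  77. ]
[489.1 224.8  77. ]
[567.2 298.5  77. ]
[568.9 226.5  77. ]
the job is handed in; nothing more can be done
None
```

All four pots stand upright in the bins matching their caps, each within about 6 mm of its bin's centre by my own measurement. Both square bottles are where they started, and the job was handed in at about 29 s; no verdict came back.

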